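# Stack the calligraphy ink dishes on their stand

## Task

Pack up the ink dishes: one at a time, set the blue dish upright on the red felt spot of the round wooden stand, then the green dish on the blue, the amber dish on the green, and last the white lid with the blue knob on top, each centred and fully seated on the one below. It is porcelain, so lower each piece all the way down before letting go, and leave the saucer, jars, inkstone and paperweight where they stand.

Things in the scene. Friction and masses are not known exactly. Their poses are not given: they have to be found in the camera images.
- dish_blue_mid (a point): BLUE glazed round porcelain dish, 64 mm across, 32 mm high; the point is its centre, 16 mm above its underside; z is its axis (up). Straight side from 5 to 32 mm up; below that a tapered foot 5 mm high, 48 mm across at its top, 41 mm at the bottom. Open top: rim 5 mm thick round a hollow 54 mm across, 14 mm deep, with a grey stain. About 0.12 kg.
- dish_green_mid (a point): GREEN dish, same shape, size and point as the blue one. A foot drops with 3 mm play all round into the hollow of the dish below until its side meets that one's rim, so a seated dish lies 27 mm above the one it stands on. Fingers reaching below its straight side would touch the dish below.
- dish_amber_mid (a point): AMBER (orange-yellow) dish, same shape, size and point as the blue one.
- lid_knob (a point): White porcelain lid, blue knob. Disc 64 mm across, from 5 to 14 mm above the underside; below it a foot like a dish's, on which it stands; above it a round knob 20 mm across, from 14 to 36 mm above the underside. The point is on the axis in the knob's middle, 25 mm above the underside; z up. Seated on a dish it lies 36 mm above the dish's point. About 0.08 kg.
- stand_top (a point): round dark wooden stand, fixed, 110 mm across and 10 mm high, with a round red felt spot 86 mm across in the middle of its flat top. The point is the centre of its top face. z up.
- saucer: bystander: shallow white saucer full of black ink, 80 mm across, 18 mm high; origin at the centre of its underside
- ink_jar: bystander: glass jar, its lower part and mouth black with ink, 54 mm across, 72 mm high; origin at the centre of its underside
- empty_jar: bystander: the same glass jar, empty and clear, 54 mm across, 72 mm high; origin at the centre of its underside
- inkstone: bystander: black rectangular inkstone, 100 mm (its x) by 65 mm (its y), 22 mm high; origin at the centre of its underside
- paperweight: bystander: brass bar paperweight with a small knob, 100 mm (its x) by 26 mm (its y), 24 mm high; origin at the centre of its underside
Not all that is in view belongs to the job. Several things look just like the part that bears dish_amber_mid: the one meant starts farthest from the robot's base.

How it is judged (in metres and radians):
On the way, in this order (a step that is already met when the one before it is completed fails the run):
1. the blue dish is lowered onto the stand while still held (not dropped from more than 10 mm) (horizontal distance between dish_blue_mid and stand_top below 0.012 m and z of dish_blue_mid in the frame of stand_top between 0.013 and 0.026 m and contact force between dish_blue and the fingers above 0.3 N), for 0.06 s.
2. the green dish is lowered onto the blue dish while still held (not dropped from more than 10 mm) (horizontal distance between dish_green_mid and dish_blue_mid below 0.012 m and z of dish_green_mid in the frame of dish_blue_mid between 0.024 and 0.037 m and contact force between dish_green and the fingers above 0.3 N), for 0.06 s.
3. the amber dish is lowered onto the green dish while still held (not dropped from more than 10 mm) (horizontal distance between dish_amber_mid and dish_green_mid below 0.012 m and z of dish_amber_mid in the frame of dish_green_mid between 0.024 and 0.037 m and contact force between dish_amber and the fingers above 0.3 N), for 0.06 s.
4. the lid is lowered onto the amber dish while still held (not dropped from more than 10 mm) (horizontal distance between lid_knob and dish_amber_mid below 0.012 m and z of lid_knob in the frame of dish_amber_mid between 0.033 and 0.046 m and contact force between lid and the fingers above 0.3 N), for 0.06 s.
At the end, for the whole second after the job is handed in: The blue dish stands on the stand within 12 mm of its centre, green on blue, amber on green and the lid on amber, each within 5 mm of the axis of the one below, seated to within 3 mm in height, upright within 0.06 rad, released and at rest (horizontal distance between dish_blue_mid and stand_top below 0.012 m and z of dish_blue_mid in the frame of stand_top between 0.013 and 0.019 m and angle between each of dish_blue_mid, dish_green_mid, dish_amber_mid, lid_knob's own z axis and vertical below 0.06 rad and linear speed of each of dish_blue, dish_green, dish_amber, lid below 0.02 m/s and horizontal distance between dish_green_mid and dish_blue_mid below 0.005 m and z of dish_green_mid in the frame of dish_blue_mid between 0.024 and 0.03 m and horizontal distance between dish_amber_mid and dish_green_mid below 0.005 m and z of dish_amber_mid in the frame of dish_green_mid between 0.024 and 0.03 m and horizontal distance between lid_knob and dish_amber_mid below 0.005 m and z of lid_knob in the frame of dish_amber_mid between 0.033 and 0.039 m); the robot touches nothing.
It fails at once if the ink saucer is pushed more than 20 mm (distance of saucer from where it was at the start of the episode above 0.02 m).
It fails at once if the ink jar is pushed more than 20 mm (distance of ink_jar from where it was at the start of the episode above 0.02 m).
It fails at once if the empty jar is pushed more than 20 mm (distance of empty_jar from where it was at the start of the episode above 0.02 m).
It fails at once if the inkstone is pushed more than 20 mm (distance of inkstone from where it was at the start of the episode above 0.02 m).
It fails at once if the paperweight is pushed more than 20 mm (distance of paperweight from where it was at the start of the episode above 0.02 m).
It also fails if it takes over 122 s, if anything falls off the work surface, if the arm or the gripper's body presses on something with over 40 N, if the wrist force passes 120 N, or if a joint passes its speed limit or range.

## Robot

A 6-joint arm with a two-finger parallel gripper is mounted at the origin on the work surface. World frame = base frame: x ahead of the robot, y to its left, z up, the work surface at z = 0. Lengths are in mm, angles in rad, forces in N, time in s.
With the tool pointing down it reaches from about 350 to 975 mm from the base axis. Payload 7.1 kg.
Tool frame: the origin (TCP) lies midway between the tips of the shut fingers; the grasp point (between the pads) lies 19 mm behind it; z points along the fingers, y is the line along which they close (so a half turn about z gives the same grasp; the last joint's range is limited). The gripper opens to 88 mm and grips with 3 to 60 N. Pads are 20 mm wide; open, the fingers measure 115 mm over their backs; the gripper's body (75 mm by 178 mm) begins 61 mm behind the grasp point.
Start: joints at [1.114, 0.423, 1.63, -0, 1.089, -0.019], TCP at [264.935, 566.051, 222.675] pointing down, gripper open.
Joint ranges: [-3, 3], [-0.9, 2.11], [0.09, 2.58], [-1.31, 4.45], [0.11, 2.69], [-2.54, 2.54]. Speed limits (rad/s): [2.39, 2.39, 3.01, 3.14, 3.14, 3.14].

## Interface

Orientations are given as a unit quaternion [w, x, y, z].
In Python, from rig import status, eyes, job gives the robot as it stands.
- The arm moves only by the tool carry_out, never from a script. Its argument "plan" is one flat list of numbers, 7 for each row, row after row: the closure, from -1 (fully open) to 1 (shut), so that 0 is half open, then the shift along the tool's x, y, z in cm, then the turn, a rotation vector about the tool's x, y, z in rad. In form: [grip, dx, dy, dz, wx, wy, wz, grip, dx, dy, dz, wx, wy, wz, ...]. A call has 1 to 5 rows; each row shifts and turns the commanded pose from where the row before left it, along the tool's axes as they then stand; what a row does not reach is not made up. A row lasts 1/12 s, in which the tool goes at most 41.7 mm and 7.16 degrees, less where a joint would pass 70% of its speed; a pose out of reach is approached as far as the arm can. A call is refused whole if a number of a shift passes 4.17 or a number of a turn 0.125, either way. A call with a gripper value outside its range is refused whole. The fingers move at their own pace and stop on an object; "force" is the grip in N (left out, the last holds). Time passes only in rows, so rows that do not move let the fingers close. It gives the time, the measured TCP pose, the force, the opening and the grip force at its end, in the units of the state.
- status.read_state(): the state, without advancing time (a new reading comes with each control period).
- eyes.camera(name): name is "scene" or "top" or "wrist"; returns a dict with "pixels" (480x640x3 uint8, red, green, blue), "fovy" (degrees; the focal length in pixels is half the picture's height over the tangent of half this angle, whatever the lens; pixels are square), "cx", "cy" (the principal point, pixels), "position" and "orientation" of the camera in the world. Camera axes: x right, y down, z forward; pixel columns grow to the right and rows downward; lengths in mm; the calibration is good to about 2 mm. The wrist camera is an equidistant fisheye: a pixel r from the principal point sees the ray r / f radians off the axis. A picture is of the moment at which its call begins. There is no depth.
- job.close_job(): hands the job in; it is judged then, once.
Trained networks look in the newest picture that a camera, given by its name, has taken for a name from the list of things; names that differ only in an ending like _2 or _b are one class to them, and where a whole thing is asked for, a point or a joint stands for the part that bears it (a point fixed in the world has none). Each returns a list of dicts, best first, with "score" (0 to 1); they miss things now and then, are a little off and sometimes report something else, mostly with a low value. They report only what shows in the picture. A call takes as long as a camera call. They do not tell look-alikes from the thing itself.
- eyes.spot_in(name, camera): "bbox" ([left, top, width, height] in pixels, round what is visible of it).
- eyes.spot_point(name, camera): "at" ([column, row] in pixels: a listed point, or the origin of a listed thing).
The state is a dict: "clock": time; "joint_positions": joint angles; "joint_velocities": joint speeds; "joint_efforts": joint torques, N m; "ee_pos": TCP position; "tcp_rot": TCP orientation; "ft_force": force on the tool from outside, world axes, zero at the start; "moment": the same for the moment, N m; "width": finger opening in mm; "finger_force": force on a finger pad.
Only numpy, scipy, OpenCV 4.12 (cv2) and the standard library are available. Lean on these libraries where they do the work, as an engineer would, in place of code of your own. Each camera call takes 0.05 s, during which the arm holds its last target. There are 200 camera calls.

## Working session

There is one attempt and no reset: what is moved stays moved. The work goes in short steps, Python scripts to look and compute and a tool call to move; the robot and the scene stay as the last step left them, time stands still between calls to the robot, and variables do not carry over. Pictures are saved under pics/ and viewed, at most 14 in all, crops included, and the job is handed in when it is done.

Besides the shell and the picture viewer there is one more tool, called as name(argument=value, ...) on one line, values as JSON. carry_out: Moves the arm, as the interface text tells. Its arguments: {"type":"object","properties":{"plan":{"type":"array","items":{"type":"number"}},"force":{"type":"number"}},"required":["plan"]}

```bash
mkdir -p pics
cat > h.py <<'E'
import numpy as np, cv2
from scipy.spatial.transform import Rotation as R
from rig import status, eyes, job
def rot(q): return R.from_quat([q[1],q[2],q[3],q[0]]).as_matrix()
def ray(c,u,v,fish=False):
    f=240/np.tan(np.radians(c["fovy"])/2)
    x,y=u-c["cx"],v-c["cy"]
    if fish:
        r=np.hypot(x,y); t=r/f; d=np.array([x/r*np.sin(t),y/r*np.sin(t),np.cos(t)]) if r>0 else np.array([0,0,1.])
    else: d=np.array([x/f,y/f,1])
    return rot(c["orientation"])@d
def onz(c,u,v,z,fish=False):
    d=ray(c,u,v,fish); p=np.array(c["position"]); return p+d*(z-p[2])/d[2]
def save(c,n,crop=None,s=1):
    im=c["pixels"][:,:,::-1]
    if crop: x,y,w,h=crop; im=im[y:y+h,x:x+w]
    cv2.imwrite("pics/"+n+".png",cv2.resize(im,None,fx=s,fy=s,interpolation=cv2.INTER_CUBIC))
Z={"dish_blue_mid":16,"dish_green_mid":16,"dish_amber_mid":16,"lid_knob":25,"stand_top":10,"saucer":0,"ink_jar":0,"empty_jar":0,"inkstone":0,"paperweight":0}
E
python3 - <<'E'
from h import *
np.set_printoptions(precision=1,suppress=True)
for n in ["top","scene"]:
    c=eyes.camera(n); save(c,n+"0"); print(n,c["fovy"],c["position"],c["orientation"])
    for k,z in Z.items():
        for r in eyes.spot_point(k,n)[:5]:
            if r["score"]>.2: print(k,round(r["score"],2),np.array(r["at"]),onz(c,*r["at"],z))
print(status.read_state())
E
```

```text
top 57.83454839116226 [ 356.1   10.  1054.7] [ 0.  -0.7  0.7 -0. ]
dish_blue_mid 0.85 [422.  286.9] [ 370.8 -279.4   16. ]
dish_green_mid 0.95 [189.8 280.8] [386.  273.4  16. ]
dish_amber_mid 0.96 [161.9 321.4] [291.5 335.4  16. ]
dish_amber_mid 0.81 [143.4 277.5] [393.9 382.6  16. ]
dish_amber_mid 0.7 [128.  229.5] [508.5 424.   16. ]
lid_knob 0.88 [339.3 254.1] [448.8 -80.9  25. ]
lid_knob 0.32 [478.1 228.9] [ 510.1 -417.8   25. ]
stand_top 0.95 [196.3 189.3] [608.8 266.   10. ]
saucer 0.71 [477.6 231.8] [ 506.6 -426.6    0. ]
ink_jar 0.78 [270.9 250.4] [460.   83.6   0. ]
empty_jar 0.62 [334.2 175.4] [648.  -72.2   0. ]
inkstone 0.61 [268.5 175.5] [646.9  91.2   0. ]
paperweight 0.6 [418.9 197.7] [ 592.1 -283.     0. ]
scene 44.233703916097284 [1345.6 -647.9  713.4] [-0.4  0.8  0.4 -0.2]
dish_blue_mid 0.98 [175. 267.] [ 361.9 -289.3   16. ]
dish_green_mid 0.62 [384.4 192.2] [390.8 267.2  16. ]
dish_amber_mid 0.95 [376.7 166.3] [266.  353.6  16. ]
dish_amber_mid 0.92 [426.8 181.5] [416.4 392.9  16. ]
dish_amber_mid 0.83 [466. 190.] [511.8 435.1  16. ]
lid_knob 0.57 [281.5 248. ] [452.2 -85.8  25. ]
stand_top 0.78 [451.6 231.3] [617.3 264.8  10. ]
saucer 0.71 [141.7 339. ] [ 508.4 -425.6    0. ]
ink_jar 0.87 [345.8 234.6] [465.6  80.1   0. ]
empty_jar 0.65 [341.3 300.2] [645.  -78.6   0. ]
inkstone 0.68 [404.2 274.5] [660.2  75.2   0. ]
inkstone 0.44 [467.7 189.3] [492.9 466.3   0. ]
paperweight 0.73 [239.5 332.5] [ 602.5 -280.4    0. ]
{'clock': 1.1, 'joint_positions': array([ 1.1,  0.4,  1.6,  0. ,  1.1, -0. ]), 'joint_velocities': array([-0.,  0.,  0.,  0.,  0., -0.]), 'joint_efforts': array([ -0. , -54.5, -27.4,   0.1,   0. ,   0. ]), 'ee_pos': array([264.9, 566. , 222.7]), 'tcp_rot': array([-0. ,  0.2,  1. , -0. ]), 'ft_force': array([ 0.1, -0.1, -0.6]), 'moment': array([-0., -0., -0.]), 'finger_force': 0.0, 'width': 87.60667404326506}
```

View pics/top0.png

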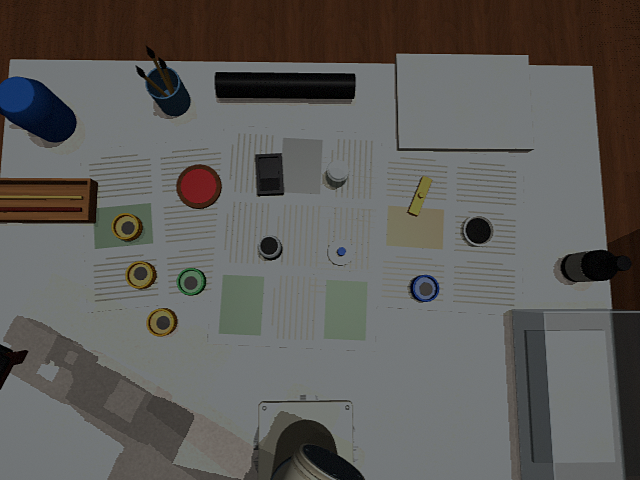

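View pics/scene0.png

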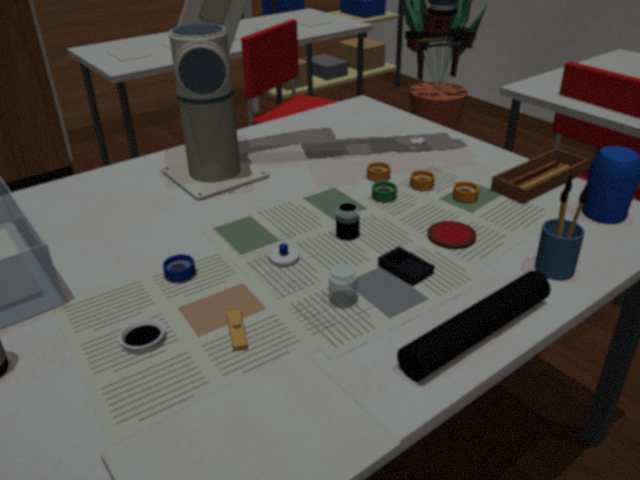

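Candidates (top image):
- Amber look-alikes at (127,228), (141,275) and (162,322). The farthest from the base is (127,228).
- Blue: the dish is at (424,288). The blue bottle (40,110) and brush pot (165,95) are not dishes.
- Green (191,281): only one, and the green paper patches are flat.
- White lid with blue knob (340,252). The saucer (478,231) and clear jar (337,174) are not it.
- Stand: red felt spot at (199,187).

I'll check these in a crop and refine by colour.

```bash
cat > seg.py <<'E'
from h import *
HS={"blue":(105,128),"green":(50,85),"amber":(12,32),"red":None}
def blobs(c,k,amin=60,amax=1e9,sat=110,val=40):
    h=cv2.cvtColor(c["pixels"],cv2.COLOR_RGB2HSV)
    if k=="red": m=(((h[...,0]<8)|(h[...,0]>170))&(h[...,1]>130)&(h[...,2]>60))
    else: a,b=HS[k]; m=((h[...,0]>=a)&(h[...,0]<=b)&(h[...,1]>sat)&(h[...,2]>val))
    cs,_=cv2.findContours(m.astype(np.uint8),cv2.RETR_EXTERNAL,cv2.CHAIN_APPROX_NONE)
    out=[]
    for q in cs:
        q=cv2.convexHull(q)
        if amin<cv2.contourArea(q)<amax: out.append((cv2.fitEllipse(q) if len(q)>5 else None,cv2.contourArea(q)))
    return out
E
python3 - <<'E'
from seg import *
np.set_printoptions(precision=1,suppress=True)
c=eyes.camera("top")
for k in HS:
    for e,a in blobs(c,k):
        if e: print(k,a,np.array(e[0]),np.array(e[1]),"z32",onz(c,*e[0],32)[:2],"z10",onz(c,*e[0],10)[:2],"z28 ",onz(c,*e[0],28)[:2])
save(c,"crop0",(85,150,280,200),2.8)
s=status.read_state(); print(rot(s["tcp_rot"]), s["tcp_rot"].round(4))
w=eyes.camera("wrist");print(w["fovy"],w["position"],rot(w["orientation"]),w["cx"],w["cy"])
E
```

```text
blue 542.0 [425.4 287.7] [26.2 27.3] z32 [ 368.8 -282.9] z10 [ 369.1 -289.2] z28  [ 368.9 -284.1]
blue 1768.5 [22.3 98.6] [45.  52.9] z32 [826.5 686.4] z10 [836.6 700.9] z28  [828.3 689. ]
green 559.5 [190.4 281.1] [26.5 27.6] z32 [385. 268.] z10 [385.6 273.6] z28  [385.1 269. ]
amber 655.5 [161.3 321.8] [27.7 30.9] z32 [291.7 331.7] z10 [290.3 338.6] z28  [291.4 332.9]
amber 644.0 [140.1 274.6] [27.7 30.3] z32 [400.1 384.8] z10 [401.  392.8] z28  [400.3 386.2]
amber 153.0 [615.  232.2] [12.7 20.3] z32 [ 501.5 -748.9] z10 [ 504.7 -765.2] z28  [ 502.1 -751.8]
amber 633.0 [126.  226.3] [27.  30.5] z32 [513.8 422.6] z10 [517.2 431.5] z28  [514.5 424.2]
amber 322.0 [610.  215.8] [20.8 29.8] z32 [ 541.7 -740.1] z10 [ 545.7 -756.2] z28  [ 542.5 -743. ]
amber 220.0 [625.6 208.7] [15.9 23. ] z32 [ 559.5 -780.2] z10 [ 563.9 -797.2] z28  [ 560.3 -783.3]
amber 179.0 [611.6 197.3] [15.2 19.3] z32 [ 587.6 -747.7] z10 [ 592.5 -764. ] z28  [ 588.5 -750.7]
amber 101.5 [632.5 189.6] [16.2 32.6] z32 [ 607.1 -801.4] z10 [ 612.5 -818.9] z28  [ 608.1 -804.6]
amber 3655.5 [ 44.4 196.4] [ 92.1 153.3] z32 [
[... 8609 characters left out ...]
7.1  333.5]
amber 82.0 [130.9   4.4] [ 8.7 15.5] z32 [1076.1  437.1] z10 [1091.6  446.3] z28  [1078.9  438.7]
amber 96.5 [111.1   5.8] [10.4 15.5] z32 [1071.6  485.8] z10 [1087.   496.1] z28  [1074.4  487.7]
amber 1906.0 [81.  24.3] [49.1 60.6] z32 [1021.   557.3] z10 [1035.3  569.1] z28  [1023.6  559.4]
amber 331.0 [31.7  9.2] [19.3 30.1] z32 [1059.4  680.5] z10 [1074.5  695. ] z28  [1062.2  683.2]
red 962.0 [198.1 185.7] [34.5 36.5] z32 [612.3 256.7] z10 [617.8 262. ] z28  [613.3 257.6]
[[-0.9  0.4 -0. ]
 [ 0.4  0.9 -0. ]
 [ 0.  -0.  -1. ]] [-0.   0.2  1.  -0. ]
65.70646984690485 [200.4 596.2 385. ] [[ 0.4  0.9  0.2]
 [ 0.9 -0.4 -0.1]
 [-0.   0.3 -1. ]] 321.1158600153696 251.76301492999985
```

View pics/crop0.png

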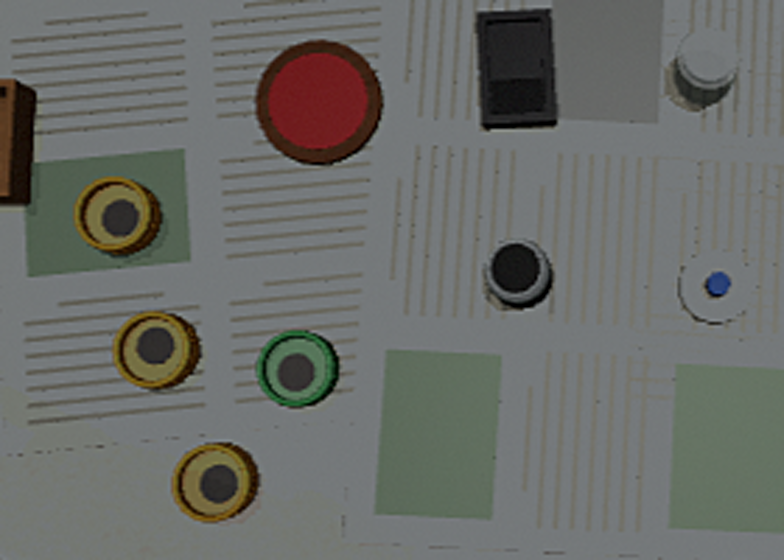

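The crop shows the right amber dish at crop (117,215), which is top (127,227). Green is at crop (297,369), the red felt at (319,101) and the lid knob at (718,284). First I'll align the tool with the world axes, then travel to blue.

carry_out(plan=[-1, 0, 0, 0, 0, 0, 0.125, -1, 0, 0, 0, 0, 0, 0.125, -1, 0, 0, 0, 0, 0, 0.125, -1, 0, 0, 0, 0, 0, 0.125, -1, 0, 0, 0, 0, 0, 0.125])

```text
clock: 1.62
ee_pos: [264.9, 566.0, 222.6]
tcp_rot: [-0.0, 0.509, 0.861, -0.0]
ft_force: [-0.2, 0.2, -0.2]
width: 87.8
finger_force: 0.0
```

carry_out(plan=[-1, 0, 0, 0, 0, 0, 0.125, -1, 0, 0, 0, 0, 0, 0.125, -1, 0, 0, 0, 0, 0, 0.125, -1, 0, 0, 0, 0, 0, 0.125, -1, 0, 0, 0, 0, 0, 0.008])

```text
clock: 2.03
ee_pos: [265.0, 566.1, 222.7]
tcp_rot: [-0.0, 0.709, 0.705, 0.0]
ft_force: [-0.3, 0.2, 1.2]
width: 88.0
finger_force: 0.0
```

```bash
python3 -c "
from h import *
s=status.read_state();print(s['ee_pos'],rot(s['tcp_rot']).round(4),s['joint_positions'])"
```

```text
[264.95720277 566.08367371 222.67325697] [[ 4.6e-03  1.0e+00  0.0e+00]
 [ 1.0e+00 -4.6e-03  1.0e-04]
 [ 1.0e-04  0.0e+00 -1.0e+00]] [1.11398898e+00 4.23128922e-01 1.62985868e+00 4.22487948e-06
 1.08854739e+00 1.11861627e+00]
```

carry_out(plan=[-1, -3.9, 1.2, 0.3, 0, 0, 0, -1, -3.9, 1.2, 0.3, 0, 0, 0, -1, -3.9, 1.2, 0.3, 0, 0, 0, -1, -3.9, 1.2, 0.3, 0, 0, 0, -1, -3.9, 1.2, 0.3, 0, 0, 0])

```text
clock: 2.45
ee_pos: [325.0, 369.4, 207.6]
tcp_rot: [0.0, 0.705, 0.709, 0.0]
ft_force: [1.1, -0.1, 0.3]
width: 87.6
finger_force: 0.0
```

carry_out(plan=[-1, -3.9, 1.2, 0.3, 0, 0, 0, -1, -3.9, 1.2, 0.3, 0, 0, 0, -1, -3.9, 1.2, 0.3, 0, 0, 0, -1, -3.9, 1.2, 0.3, 0, 0, 0, -1, -3.9, 1.2, 0.3, 0, 0, 0])

```text
clock: 2.87
ee_pos: [385.2, 174.3, 192.9]
tcp_rot: [0.0, 0.706, 0.709, 0.0]
ft_force: [0.8, -0.4, -0.2]
width: 87.7
finger_force: 0.0
```

carry_out(plan=[-1, -3.9, 1.2, 0.3, 0, 0, 0, -1, -3.9, 1.2, 0.3, 0, 0, 0, -1, -3.9, 1.2, 0.3, 0, 0, 0, -1, -3.9, 1.2, 0.3, 0, 0, 0, -1, -3.8, -0.8, 0.3, 0, 0, 0])

```text
clock: 3.28
ee_pos: [428.4, -20.3, 178.4]
tcp_rot: [0.002, 0.706, 0.708, 0.001]
ft_force: [0.5, -0.4, 0.9]
width: 87.9
finger_force: 0.0
```

carry_out(plan=[-1, -3.8, -0.8, 0.3, 0, 0, 0, -1, -3.8, -0.8, 0.3, 0, 0, 0, -1, -3.8, -0.8, 0.3, 0, 0, 0, -1, -3.8, -0.8, 0.3, 0, 0, 0, -1, -3.8, -0.8, 0.3, 0, 0, 0])

```text
clock: 3.7
ee_pos: [384.3, -209.9, 162.8]
tcp_rot: [0.0, 0.706, 0.708, 0.0]
ft_force: [1.3, 0.3, -0.4]
width: 87.5
finger_force: 0.0
```

carry_out(plan=[-1, -3.8, -0.8, 0.3, 0, 0, 0, -1, -3.8, -0.8, 0.3, 0, 0, 0, -1, 0, 0, 0, 0, 0, 0])

```text
clock: 3.95
ee_pos: [368.4, -289.8, 156.9]
tcp_rot: [0.002, 0.707, 0.707, -0.0]
ft_force: [0.5, 0.3, 1.1]
width: 87.7
finger_force: 0.0
```

Run:
```python
from seg import *
np.set_printoptions(precision=1,suppress=True)
s=status.read_state();print(s['ee_pos'])
c=eyes.camera("wrist"); save(c,"w1"); print(c["position"])
for e,a in blobs(c,"blue",300):
    if e: print(a,np.array(e[0]),np.array(e[1]),onz(c,*e[0],32,True))
for r in eyes.spot_point("dish_blue_mid","wrist")[:2]: print(r, onz(c,*r["at"],16,True))
```

```text
[ 368.4 -289.8  156.9]
[ 367.8 -218.4  319. ]
4818.0 [323.  232.8] [77.7 79.6] [ 369.8 -281.    32. ]
{'at': [324.0, 228.7], 'score': 0.69} [ 370.7 -281.    16. ]
```

View pics/w1.png

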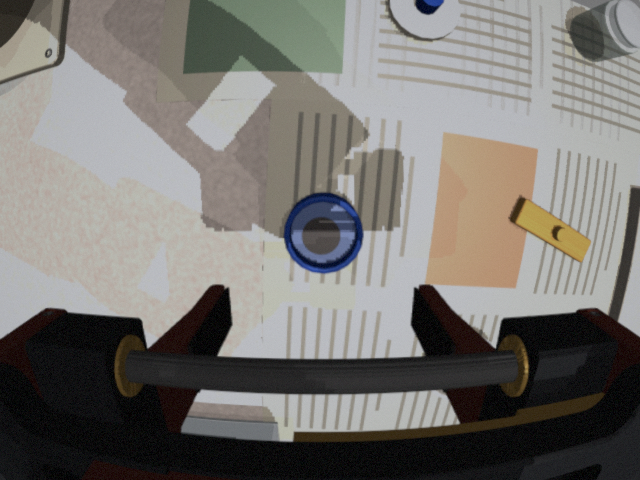

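The wrist view shows the blue dish alone between the fingers at (323,233), so it is at about (370,-281). I'll line up and descend.

carry_out(plan=[-1, 0.9, 0.1, 0, 0, 0, 0, -1, 0, 0, 3.5, 0, 0, 0, -1, 0, 0, 3.5, 0, 0, 0, -1, 0, 0, 3, 0, 0, 0, -1, 0, 0, 0, 0, 0, 0])

```text
clock: 4.47
ee_pos: [367.5, -270.6, 52.8]
tcp_rot: [-0.004, 0.706, 0.708, -0.0]
ft_force: [-2.6, 0.8, -0.4]
width: 88.0
finger_force: 0.0
```

Run:
```python
from seg import *
np.set_printoptions(precision=1,suppress=True)
s=status.read_state();print(s['ee_pos'])
c=eyes.camera("wrist"); print(c["position"])
for e,a in blobs(c,"blue",300):
    if e: print(a,np.array(e[0]),np.array(e[1]),onz(c,*e[0],32,True))
print(status.read_state()['ee_pos'])
```

```text
[ 367.5 -270.6   52.8]
[ 368.  -200.6  215.5]
10367.5 [326.4 305.6] [113.8 118.9] [ 369.8 -278.6   32. ]
[ 368.5 -271.6   54.9]
```

carry_out(plan=[-1, -0.4, 0, 0, 0, 0, 0, -1, 0, 0, 0, 0, 0, 0, -1, 0, 0, 0, 0, 0, 0, -1, 0, 0, 0, 0, 0, 0])

```text
clock: 4.85
ee_pos: [370.9, -279.5, 58.3]
tcp_rot: [0.002, 0.707, 0.707, 0.0]
ft_force: [0.2, 0.4, 1.1]
width: 87.8
finger_force: 0.0
```

```bash
cat > look.py <<'E'
import sys
from seg import *
np.set_printoptions(precision=1,suppress=True)
col,z,amin=sys.argv[1],float(sys.argv[2]),float(sys.argv[3])
s=status.read_state();print(s['ee_pos'],s['clock'])
c=eyes.camera("wrist")
if len(sys.argv)>4: save(c,sys.argv[4])
for e,a in blobs(c,col,amin):
    if e:
        p=onz(c,*e[0],z,True); print(a,np.array(e[0]),np.array(e[1]),p, "d",p-s['ee_pos'])
E
python3 look.py blue 32 300
```

```text
[ 370.9 -279.5   58.3] 4.85
10205.5 [319.7 286.8] [112.6 116.3] [ 369.8 -279.1   32. ] d [ -1.1   0.5 -26.3]
```

carry_out(plan=[-1, 0, 0, 1.7, 0, 0, 0, -1, 0, 0, 1.7, 0, 0, 0, -1, 0, 0, 1.0, 0, 0, 0, -1, 0, 0, 0.5, 0, 0, 0, -1, 0, 0, 0, 0, 0, 0])

```text
clock: 5.32
ee_pos: [369.5, -278.6, 7.1]
tcp_rot: [-0.001, 0.707, 0.707, -0.0]
ft_force: [0.6, -0.2, 0.1]
width: 87.8
finger_force: 0.0
```

carry_out(plan=[0.35, 0, 0, 0, 0, 0, 0, 0.35, 0, 0, 0, 0, 0, 0, 1, 0, 0, 0, 0, 0, 0, 1, 0, 0, 0, 0, 0, 0, 1, 0, 0, 0, 0, 0, 0], force=20)

```text
clock: 5.73
ee_pos: [370.3, -279.2, 8.2]
tcp_rot: [0.001, 0.707, 0.707, 0.0]
ft_force: [-0.0, 0.2, 5.1]
width: 64.5
finger_force: 20.0
```

carry_out(plan=[1, 0, 0, 0, 0, 0, 0, 1, 0, 0, 0, 0, 0, 0, 1, 0, 0, 0, 0, 0, 0])

```text
clock: 5.98
ee_pos: [370.3, -279.2, 8.2]
tcp_rot: [0.0, 0.707, 0.707, 0.0]
ft_force: [0.3, 0.0, 7.0]
width: 64.9
finger_force: 20.0
```

carry_out(plan=[1, 0, 0, -1.5, 0, 0, 0, 1, 0, 0, -3, 0, 0, 0, 1, 0, 0, -3.5, 0, 0, 0, 1, 0, 0, -3.5, 0, 0, 0, 1, 1, 0.5, -2.5, 0, 0, 0])

```text
clock: 6.4
ee_pos: [375.0, -270.0, 150.2]
tcp_rot: [0.001, 0.707, 0.707, -0.0]
ft_force: [0.8, 0.3, 0.0]
width: 64.6
finger_force: 20.0
```

carry_out(plan=[1, 3.5, 1.6, 0, 0, 0, 0, 1, 3.5, 1.6, 0, 0, 0, 0, 1, 3.5, 1.6, 0, 0, 0, 0, 1, 3.5, 1.6, 0, 0, 0, 0, 1, 3.5, 1.6, 0, 0, 0, 0])

```text
clock: 6.82
ee_pos: [455.0, -92.2, 147.8]
tcp_rot: [-0.0, 0.707, 0.707, -0.0]
ft_force: [0.9, -0.4, -1.0]
width: 64.5
finger_force: 20.0
```

carry_out(plan=[1, 3.5, 1.6, 0, 0, 0, 0, 1, 3.5, 1.6, 0, 0, 0, 0, 1, 3.5, 1.6, 0, 0, 0, 0, 1, 3.5, 1.6, 0, 0, 0, 0, 1, 3.5, 1.6, 0, 0, 0, 0])

```text
clock: 7.23
ee_pos: [535.0, 83.0, 147.5]
tcp_rot: [-0.0, 0.707, 0.707, -0.0]
ft_force: [0.5, -1.3, -0.8]
width: 64.1
finger_force: 20.0
```

carry_out(plan=[1, 3.5, 1.6, 0, 0, 0, 0, 1, 3.5, 1.6, 0, 0, 0, 0, 1, 3.5, 1.6, 0, 0, 0, 0, 1, 3.5, 1.6, 0, 0, 0, 0, 1, 2, 1.0, 0, 0, 0, 0])

```text
clock: 7.65
ee_pos: [609.8, 244.7, 147.4]
tcp_rot: [-0.0, 0.706, 0.708, 0.001]
ft_force: [0.6, -1.2, -1.0]
width: 64.4
finger_force: 20.0
```

carry_out(plan=[1, 1, 0.7, 0, 0, 0, 0, 1, 0, 0, 0, 0, 0, 0, 1, 0, 0, 0, 0, 0, 0])

```text
clock: 7.9
ee_pos: [615.2, 250.3, 147.0]
tcp_rot: [-0.0, 0.707, 0.707, -0.001]
ft_force: [-0.3, -0.6, -1.9]
width: 64.5
finger_force: 20.0
```

```bash
python3 look.py red 10 300 w2
```

```text
[615.2 250.3 147. ] 7.9
7808.0 [327.3 224.1] [102.9 107.5] [619.6 264.   10. ] d [   4.4   13.7 -137. ]
```

View pics/w2.png

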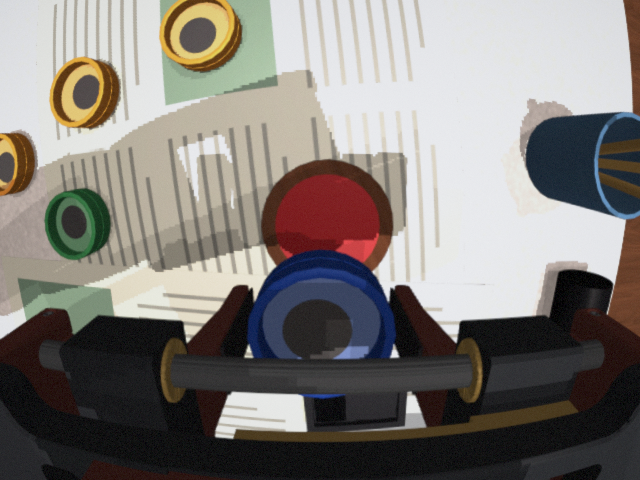

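The wrist view shows the blue dish held level at (320,330). The stand felt behind it, at about (327,224), is partly hidden. I'll fit a circle of known radius to the felt edge.

Run:
```python
from seg import *
from scipy.optimize import least_squares
c=eyes.camera("wrist"); h=cv2.cvtColor(c["pixels"],cv2.COLOR_RGB2HSV)
m=(((h[...,0]<5)|(h[...,0]>172))&(h[...,1]>170)&(h[...,2]>90)); m[:,:240]=0;m[:,410:]=0
q=max(cv2.findContours(m.astype(np.uint8),0,cv2.CHAIN_APPROX_NONE)[0],key=cv2.contourArea)[:,0]
q=q[q[:,1]<245]
P=np.array([onz(c,*p,10,True)[:2] for p in q])
for R0 in (None,43):
    f=lambda x:np.hypot(*(P-x[:2]).T)-(x[2] if R0 is None else R0)
    r=least_squares(f,[618,263,43],loss="soft_l1");print(r.x,np.abs(f(r.x)).mean(),len(P))
print(status.read_state()["ee_pos"])
```

```text
[618.84314063 264.47328994  41.14200257] 2.4754159099394224 228
[619.09916117 262.32749294  43.        ] 2.804767957988844 228
[614.98308845 249.34380385 147.26665201]
```

carry_out(plan=[1, 1.35, 0.35, 0, 0, 0, 0, 1, 0, 0, 3, 0, 0, 0, 1, 0, 0, 3, 0, 0, 0, 1, 0, 0, 3, 0, 0, 0, 1, 0, 0, 2, 0, 0, 0])

```text
clock: 8.42
ee_pos: [618.3, 263.8, 35.4]
tcp_rot: [-0.0, 0.708, 0.707, -0.001]
ft_force: [-0.8, 1.0, -1.1]
width: 64.5
finger_force: 20.0
```

carry_out(plan=[1, 0, 0, 0, 0, 0, 0, 1, 0, 0, 0, 0, 0, 0, 1, 0, 0, 0, 0, 0, 0])

```text
clock: 8.67
ee_pos: [620.5, 264.8, 39.1]
tcp_rot: [0.0, 0.707, 0.707, 0.001]
ft_force: [0.3, -0.2, -1.1]
width: 64.4
finger_force: 20.0
```

carry_out(plan=[1, -0.1, -0.2, 0.7, 0, 0, 0, 1, 0, 0, 0.6, 0, 0, 0, 1, 0, 0, 0.4, 0, 0, 0, 1, 0, 0, 0.2, 0, 0, 0, 1, 0, 0, 0.1, 0, 0, 0])

```text
clock: 9.08
ee_pos: [617.3, 263.5, 18.2]
tcp_rot: [-0.0, 0.707, 0.707, -0.0]
ft_force: [-5.0, -3.0, 12.9]
width: 64.8
finger_force: 20.0
```

carry_out(plan=[1, 0, 0, 0.1, 0, 0, 0, 1, 0, 0, 0, 0, 0, 0, 1, 0, 0, 0, 0, 0, 0])

```text
clock: 9.33
ee_pos: [617.3, 263.5, 18.2]
tcp_rot: [-0.0, 0.707, 0.707, -0.0]
ft_force: [-4.6, -1.6, 10.9]
width: 64.3
finger_force: 20.0
```

carry_out(plan=[-1, 0, 0, 0, 0, 0, 0, -1, 0, 0, 0, 0, 0, 0, -1, 0, 0, 0, 0, 0, 0, -1, 0, 0, 0, 0, 0, 0, -1, 0, 0, 0, 0, 0, 0])

```text
clock: 9.75
ee_pos: [617.4, 263.6, 16.5]
tcp_rot: [-0.0, 0.707, 0.707, -0.0]
ft_force: [0.1, 0.1, 0.4]
width: 88.0
finger_force: 0.0
```

carry_out(plan=[-1, 0, 0, -2, 0, 0, 0, -1, 0, 0, -3, 0, 0, 0, -1, 0, 0, -4, 0, 0, 0, -1, 0, 0, -4, 0, 0, 0, -1, 0, -3, 0, 0, 0, 0])

```text
clock: 10.17
ee_pos: [596.1, 265.9, 155.5]
tcp_rot: [0.004, 0.708, 0.707, 0.008]
ft_force: [1.6, 0.8, 0.7]
width: 87.6
finger_force: 0.0
```

carry_out(plan=[-1, 0, -4, 0, 0, 0, 0, -1, 0, -4, 0, 0, 0, 0, -1, 0, -4, 0, 0, 0, 0, -1, 0, -4, 0, 0, 0, 0, -1, 0, -2, 0, 0, 0, 0])

```text
clock: 10.58
ee_pos: [402.8, 262.4, 146.2]
tcp_rot: [-0.001, 0.707, 0.707, -0.002]
ft_force: [-0.6, -0.4, 0.4]
width: 88.2
finger_force: 0.0
```

carry_out(plan=[-1, 0, -2, 0, 0, 0, 0, -1, 0, 0, 0, 0, 0, 0, -1, 0, 0, 0, 0, 0, 0])

```text
clock: 10.83
ee_pos: [387.3, 263.8, 147.0]
tcp_rot: [0.0, 0.707, 0.708, 0.0]
ft_force: [0.0, 0.8, -0.3]
width: 87.8
finger_force: 0.0
```

```bash
python3 look.py green 32 800 w3
python3 - <<'E'
from seg import *
c=eyes.camera("top")
for k,z in(("blue",42),("red",10)):
    for e,a in blobs(c,k,100): print(k,a,e[0],onz(c,*e[0],z)) if e else 0
E
```

```text
[387.3 263.8 147. ] 10.8333
5066.5 [320.5 236.1] [79.6 81.6] [386.5 272.5  32. ] d [  -0.8    8.7 -115. ]
blue 543.0 (197.2017059326172, 183.8984832763672) [614.11313034 256.395451    42.        ]
blue 1907.5 (23.40013885498047, 99.21582794189453) [820.24505246 677.01774455  42.        ]
red 964.0 (198.09396362304688, 185.54269409179688) [618.16611992 261.8960124   10.        ]
```

View pics/w3.png

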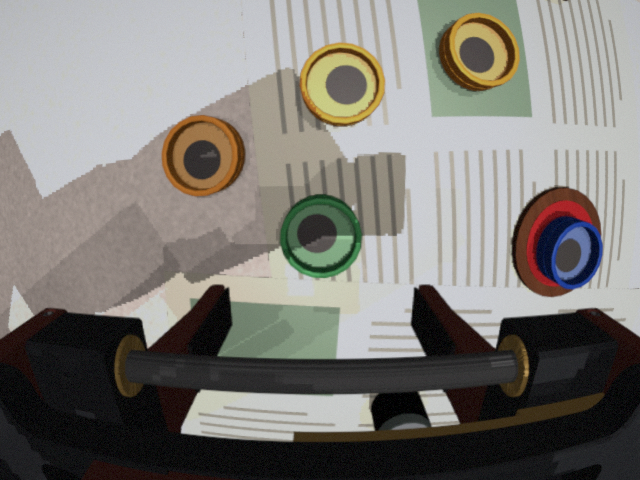

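Green sits alone between the fingers at (320,236), and blue stands on the felt at (570,255). I'll check how well blue is centred, and line up on green.

Run:
```python
from seg import *
c=eyes.camera("wrist")
b=onz(c,570.5,252.5,42,True); print("blue rim",b)
for e,a in blobs(c,"blue",300): print("seg",e, onz(c,*e[0],42,True))
print("stand L,R,T",[onz(c,*p,10,True).round(1) for p in((513.5,250),(560,187),(545,296.5),(600,225))])
P=np.array([onz(c,*p,10,True)[:2] for p in((513.5,250),(520,217),(560,187),(545,296.5),(522,281),(600,222))])
A=np.c_[2*P,np.ones(len(P))]; x=np.linalg.lstsq(A,(P**2).sum(1),rcond=None)[0]; print("centre",x[:2],"R",np.sqrt(x[2]+x[:2]@x[:2]))
c=eyes.camera("scene")
for k,z in(("blue",42),):
    for e,a in blobs(c,k,100): print(k,a,e[0],onz(c,*e[0],z)) if e else 0
save(c,"s2",(380,160,160,120),5)
```

```text
blue rim [608.76599492 262.13973071  42.        ]
seg ((567.8264770507812, 251.55430603027344), (65.48941040039062, 72.38885498046875), 5.451396942138672) [605.35204789 263.00829939  42.        ]
stand L,R,T [array([565., 256.,  10.]), array([611.7, 316.8,  10. ]), array([611.5, 208.1,  10. ]), array([671.9, 282.3,  10. ])]
centre [619.8899219  263.07060478] R 55.55586239510635
blue 1765.0 (559.9884033203125, 246.85818481445312) [831.66012217 350.42819312  42.        ]
blue 503.0 (450.21661376953125, 225.9801483154297) [633.50585201 237.65355568  42.        ]
blue 3283.5 (611.7772827148438, 184.1109161376953) [747.76764708 696.30462361  42.        ]
blue 250.0 (290.04931640625, 3.996893882751465) [-1649.73733857  1397.81300044    42.        ]
```

View pics/s2.png

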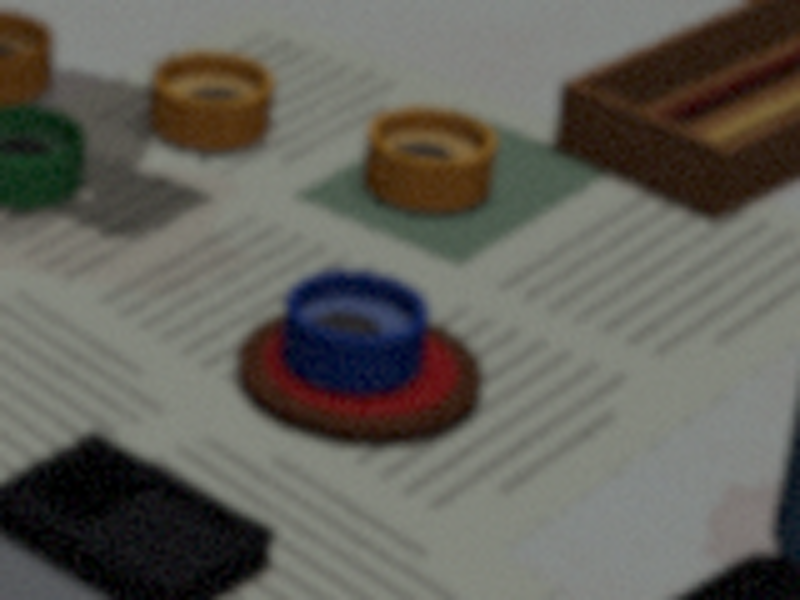

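carry_out(plan=[-1, 0.9, 0, 0, 0, 0, 0, -1, 0, 0, 3, 0, 0, 0, -1, 0, 0, 3, 0, 0, 0, -1, 0, 0, 3, 0, 0, 0, -1, 0, 0, 0, 0, 0, 0])

```text
clock: 11.45
ee_pos: [385.2, 271.2, 52.3]
tcp_rot: [-0.001, 0.707, 0.707, -0.004]
ft_force: [-1.1, -0.0, -0.2]
width: 87.6
finger_force: 0.0
```

carry_out(plan=[-1, 0, 0, 0, 0, 0, 0, -1, 0, 0, 0, 0, 0, 0, -1, 0, 0, 0, 0, 0, 0])

```text
clock: 11.7
ee_pos: [388.7, 273.4, 58.2]
tcp_rot: [0.0, 0.707, 0.707, 0.001]
ft_force: [0.5, 0.2, 0.1]
width: 88.1
finger_force: 0.0
```

```bash
python3 look.py green 32 2000
```

```text
[388.7 273.4  58.2] 11.7
10140.0 [317.6 285.6] [112.6 115.7] [386.4 274.7  32. ] d [ -2.3   1.3 -26.2]
```

Blue stands upright on the felt. Now grasping green.

carry_out(plan=[-1, 0.1, -0.2, 1.7, 0, 0, 0, -1, 0, 0, 1.7, 0, 0, 0, -1, 0, 0, 1.0, 0, 0, 0, -1, 0, 0, 0.5, 0, 0, 0, -1, 0, 0, 0, 0, 0, 0])

```text
clock: 12.17
ee_pos: [385.4, 273.5, 7.5]
tcp_rot: [-0.0, 0.707, 0.707, -0.0]
ft_force: [-0.4, -0.4, -0.4]
width: 87.7
finger_force: 0.0
```

carry_out(plan=[0.35, 0, 0, 0, 0, 0, 0, 0.35, 0, 0, 0, 0, 0, 0, 1, 0, 0, 0, 0, 0, 0, 1, 0, 0, 0, 0, 0, 0, 1, 0, 0, 0, 0, 0, 0])

```text
clock: 12.58
ee_pos: [385.9, 273.8, 8.2]
tcp_rot: [0.0, 0.707, 0.707, 0.001]
ft_force: [0.2, -0.2, 4.8]
width: 63.5
finger_force: 20.0
```

carry_out(plan=[1, 0, 0, 0, 0, 0, 0, 1, 0, 0, 0, 0, 0, 0, 1, 0, 0, 0, 0, 0, 0])

```text
clock: 12.83
ee_pos: [385.9, 273.8, 8.2]
tcp_rot: [0.0, 0.707, 0.707, 0.001]
ft_force: [0.0, -0.2, 6.3]
width: 63.6
finger_force: 20.0
```

carry_out(plan=[1, 0, 0, -1.5, 0, 0, 0, 1, 0, 0, -3, 0, 0, 0, 1, 0, 0, -3.5, 0, 0, 0, 1, 0, 0, -3.5, 0, 0, 0, 1, -0.4, 1.2, -2.5, 0, 0, 0])

```text
clock: 13.25
ee_pos: [396.1, 269.6, 149.9]
tcp_rot: [-0.0, 0.707, 0.707, -0.0]
ft_force: [0.3, 0.6, -1.4]
width: 63.3
finger_force: 20.0
```

carry_out(plan=[1, -1.4, 3.6, 0, 0, 0, 0, 1, -1.4, 3.6, 0, 0, 0, 0, 1, -1.4, 3.6, 0, 0, 0, 0, 1, -1.4, 3.6, 0, 0, 0, 0, 1, -1.4, 3.6, 0, 0, 0, 0])

```text
clock: 13.67
ee_pos: [578.6, 198.5, 147.6]
tcp_rot: [-0.0, 0.707, 0.707, -0.0]
ft_force: [1.0, 1.2, -1.3]
width: 63.6
finger_force: 20.0
```

carry_out(plan=[1, -1.0, 2.5, 0, 0, 0, 0, 1, 0, 1.4, 0, 0, 0, 0, 1, 0, 0, 0, 0, 0, 0, 1, 0, 0, 0, 0, 0, 0, 1, 0, 0, 0, 0, 0, 0])

```text
clock: 14.08
ee_pos: [614.8, 189.6, 147.0]
tcp_rot: [-0.001, 0.707, 0.707, -0.001]
ft_force: [-0.2, 0.9, -2.2]
width: 63.3
finger_force: 20.0
```

```bash
python3 look.py blue 42 800 w4;python3 look.py red 10 800
```

```text
[614.8 189.6 147. ] 14.0833
5855.0 [324.7 155.8] [86.1 87.2] [616.8 259.2  42. ] d [   1.9   69.6 -105. ]
7561.5 [588.   92.2] [ 97.3 120.6] [842.3 329.6  42. ] d [ 227.4  140.  -105. ]
919.5 [610.3  47.6] [24.2 53.9] [874.8 378.9  42. ] d [ 259.9  189.3 -105. ]
[614.8 189.8 147.2] 14.1333
9207.5 [327.7 152.3] [107.8 109.5] [619.4 262.1  10. ] d [   4.6   72.3 -137.2]
```

View pics/w4.png

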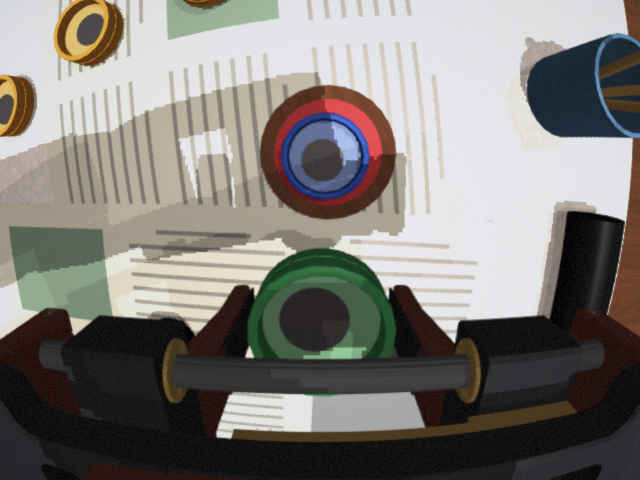

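Looking straight down, blue is at (325,156) inside the felt at (328,152), about 4 mm off centre, which is well within tolerance. Green is held level. I'll use the blue release pose (617.3, 263.5) as the target.

carry_out(plan=[1, 2.7, 0.25, 0, 0, 0, 0, 1, 2.7, 0, 0, 0, 0, 0, 1, 1.9, 0, 2, 0, 0, 0, 1, 0, 0, 3, 0, 0, 0, 1, 0, 0, 3, 0, 0, 0])

```text
clock: 14.6
ee_pos: [618.7, 264.9, 68.2]
tcp_rot: [0.001, 0.706, 0.708, 0.001]
ft_force: [-0.1, 0.2, -1.7]
width: 63.5
finger_force: 20.0
```

carry_out(plan=[1, 0, 0, 0, 0, 0, 0, 1, 0, 0, 0, 0, 0, 0, 1, 0, 0, 0, 0, 0, 0, 1, 0, 0, 0, 0, 0, 0])

```text
clock: 14.93
ee_pos: [620.2, 263.0, 70.0]
tcp_rot: [0.001, 0.707, 0.707, 0.002]
ft_force: [-0.2, 0.1, -1.3]
width: 63.7
finger_force: 20.0
```

carry_out(plan=[1, 0, -0.2, 0.8, 0, 0, 0, 1, 0, 0, 0.6, 0, 0, 0, 1, 0, 0, 0.3, 0, 0, 0, 1, 0, 0, 0, 0, 0, 0, 1, 0, 0, 0, 0, 0, 0])

```text
clock: 15.35
ee_pos: [616.8, 262.4, 50.4]
tcp_rot: [-0.0, 0.707, 0.707, -0.0]
ft_force: [0.1, 0.6, -1.7]
width: 63.9
finger_force: 20.0
```

carry_out(plan=[1, 0.1, 0, 0.2, 0, 0, 0, 1, 0, 0, 0.2, 0, 0, 0, 1, 0, 0, 0.1, 0, 0, 0, 1, 0, 0, 0.1, 0, 0, 0, 1, 0, 0, 0, 0, 0, 0])

```text
clock: 15.77
ee_pos: [617.0, 263.6, 45.3]
tcp_rot: [-0.0, 0.707, 0.707, -0.0]
ft_force: [-1.6, 0.3, 4.0]
width: 63.5
finger_force: 20.0
```

Green is seated: z is 45.3 against 45.2 expected, with light contact force. I'll release and go to amber.

carry_out(plan=[-1, 0, 0, 0, 0, 0, 0, -1, 0, 0, 0, 0, 0, 0, -1, 0, 0, 0, 0, 0, 0, -1, 0, 0, 0, 0, 0, 0, -1, 0, 0, 0, 0, 0, 0])

```text
clock: 16.18
ee_pos: [616.9, 263.6, 44.6]
tcp_rot: [0.0, 0.707, 0.707, -0.0]
ft_force: [-0.1, -0.1, 0.7]
width: 87.2
finger_force: 0.0
```

carry_out(plan=[-1, 0, 0, -2, 0, 0, 0, -1, 0, 0, -3, 0, 0, 0, -1, 0, 0, -3, 0, 0, 0, -1, 0, 0, -2, 0, 0, 0, -1, 2.5, -1.7, 0, 0, 0, 0])

```text
clock: 16.6
ee_pos: [605.0, 287.0, 150.1]
tcp_rot: [0.002, 0.708, 0.706, 0.004]
ft_force: [0.1, 0.8, -0.7]
width: 87.9
finger_force: 0.0
```

carry_out(plan=[-1, 3.4, -2.3, 0, 0, 0, 0, -1, 3.4, -2.3, 0, 0, 0, 0, -1, 3.4, -2.3, 0, 0, 0, 0, -1, 2.5, -1.7, 0, 0, 0, 0, -1, 0, 0, 0, 0, 0, 0])

```text
clock: 17.02
ee_pos: [510.7, 419.9, 144.8]
tcp_rot: [-0.001, 0.705, 0.709, 0.0]
ft_force: [0.2, 0.1, 1.1]
width: 87.9
finger_force: 0.0
```

carry_out(plan=[-1, 0, 0, 0, 0, 0, 0, -1, 0, 0, 0, 0, 0, 0])

```text
clock: 17.18
ee_pos: [514.0, 415.3, 144.6]
tcp_rot: [0.0, 0.707, 0.707, -0.0]
ft_force: [1.0, -0.0, -0.3]
width: 87.7
finger_force: 0.0
```

```bash
python3 look.py amber 32 3000 w5;python3 look.py green 69 800
```

```text
[514.  415.3 144.6] 17.1833
5531.5 [449.1 415.8] [ 36.7 317.9] [640.2 244.1  32. ] d [ 126.1 -171.2 -112.6]
4462.5 [190.2 272.6] [76.4 78.8] [407.2 394.7  32. ] d [-106.8  -20.6 -112.6]
5434.0 [325.  229.9] [82.8 84.3] [516.6 429.3  32. ] d [   2.5   14.  -112.6]
16743.5 [405.4  60.3] [144.  253.7] [576.3 559.5  32. ] d [  62.3  144.2 -112.6]
[514.5 414.7 144.6] 17.2333
1258.0 [424.5 410.2] [39.5 55.2] [599.8 285.   69. ] d [  85.4 -129.7  -75.6]
```

View pics/w5.png

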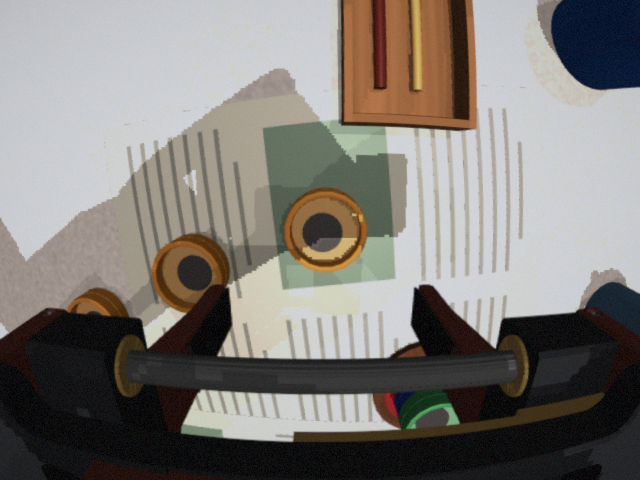

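The target amber dish on the green paper patch is at (325,230). The nearer look-alikes are at (190,272) and (97,300).

carry_out(plan=[-1, 1.4, 0.2, 0, 0, 0, 0, -1, 0, 0, 3, 0, 0, 0, -1, 0, 0, 3, 0, 0, 0, -1, 0, 0, 2.7, 0, 0, 0, -1, 0, 0, 0, 0, 0, 0])

```text
clock: 17.7
ee_pos: [513.8, 425.8, 52.2]
tcp_rot: [-0.0, 0.708, 0.706, -0.004]
ft_force: [-0.7, -0.5, -0.0]
width: 87.6
finger_force: 0.0
```

carry_out(plan=[-1, 0, 0, 0, 0, 0, 0, -1, 0, 0, 0, 0, 0, 0, -1, 0, 0, 0, 0, 0, 0])

```text
clock: 17.95
ee_pos: [517.5, 430.0, 59.8]
tcp_rot: [0.0, 0.707, 0.707, 0.002]
ft_force: [-0.4, 0.6, 0.6]
width: 88.1
finger_force: 0.0
```

```bash
python3 look.py amber 32 6000
```

```text
[517.5 430.   59.8] 17.95
10362.0 [320.4 284.1] [113.8 116.9] [516.7 431.7  32. ] d [ -0.8   1.6 -27.8]
26289.5 [434.   64.9] [195.8 303.1] [576.2 550.6  32. ] d [ 58.7 120.6 -27.8]
```

carry_out(plan=[-1, 0.1, 0, 1.8, 0, 0, 0, -1, 0, 0, 1.7, 0, 0, 0, -1, 0, 0, 1.0, 0, 0, 0, -1, 0, 0, 0.55, 0, 0, 0, -1, 0, 0, 0, 0, 0, 0])

```text
clock: 18.42
ee_pos: [515.7, 430.3, 6.7]
tcp_rot: [-0.0, 0.707, 0.707, -0.0]
ft_force: [-1.2, 0.6, 0.5]
width: 87.8
finger_force: 0.0
```

carry_out(plan=[0.35, 0, 0, 0, 0, 0, 0, 0.35, 0, 0, 0, 0, 0, 0, 1, 0, 0, 0, 0, 0, 0, 1, 0, 0, 0, 0, 0, 0, 1, 0, 0, 0, 0, 0, 0])

```text
clock: 18.83
ee_pos: [516.4, 430.9, 8.0]
tcp_rot: [0.0, 0.707, 0.707, 0.001]
ft_force: [0.7, -0.1, 3.4]
width: 63.7
finger_force: 20.0
```

carry_out(plan=[1, 0, 0, 0, 0, 0, 0, 1, 0, 0, 0, 0, 0, 0, 1, 0, 0, 0, 0, 0, 0])

```text
clock: 19.08
ee_pos: [516.4, 430.9, 8.0]
tcp_rot: [0.0, 0.707, 0.707, 0.001]
ft_force: [-0.8, -0.2, 6.5]
width: 63.5
finger_force: 20.0
```

carry_out(plan=[1, 0, 0, -1.5, 0, 0, 0, 1, 0, 0, -3, 0, 0, 0, 1, 0, 0, -3.5, 0, 0, 0, 1, 0, 0, -3.5, 0, 0, 0, 1, 0, 0, -2.5, 0, 0, 0])

```text
clock: 19.5
ee_pos: [516.3, 430.9, 150.8]
tcp_rot: [0.0, 0.707, 0.707, 0.001]
ft_force: [0.2, 0.3, -1.2]
width: 63.8
finger_force: 20.0
```

carry_out(plan=[1, -2.5, 1.5, 0, 0, 0, 0, 1, -3.4, 2, 0, 0, 0, 0, 1, -3.4, 2, 0, 0, 0, 0, 1, -3.4, 2, 0, 0, 0, 0, 1, -2.5, 1.5, 0, 0, 0, 0])

```text
clock: 19.92
ee_pos: [606.7, 275.9, 147.9]
tcp_rot: [0.0, 0.707, 0.707, -0.0]
ft_force: [-0.1, -0.4, -2.2]
width: 63.7
finger_force: 20.0
```

carry_out(plan=[1, -1.5, 1.0, 0, 0, 0, 0, 1, 0, 0, 1.5, 0, 0, 0, 1, 0, 0, 2, 0, 0, 0, 1, 0, 0, 1.5, 0, 0, 0, 1, 0, 0, 0, 0, 0, 0])

```text
clock: 20.33
ee_pos: [613.6, 262.3, 94.4]
tcp_rot: [-0.001, 0.707, 0.707, -0.003]
ft_force: [-0.4, -0.1, -1.5]
width: 63.9
finger_force: 20.0
```

carry_out(plan=[1, 0, 0, 0, 0, 0, 0, 1, 0, 0, 0, 0, 0, 0, 1, 0, 0, 0, 0, 0, 0])

```text
clock: 20.58
ee_pos: [616.6, 264.0, 98.6]
tcp_rot: [0.0, 0.707, 0.707, 0.001]
ft_force: [0.3, -0.1, -1.7]
width: 63.9
finger_force: 20.0
```

Down 2 cm, to just above the green rim.

carry_out(plan=[1, 0, 0, 0.8, 0, 0, 0, 1, 0, 0, 0.7, 0, 0, 0, 1, 0, 0, 0.4, 0, 0, 0, 1, 0, 0, 0, 0, 0, 0, 1, 0, 0, 0, 0, 0, 0])

```text
clock: 21.0
ee_pos: [615.5, 263.4, 77.5]
tcp_rot: [-0.0, 0.707, 0.707, -0.001]
ft_force: [-0.5, 0.6, -1.9]
width: 63.5
finger_force: 20.0
```

carry_out(plan=[1, 0, 0.1, 0.1, 0, 0, 0, 1, 0, 0, 0.1, 0, 0, 0, 1, 0, 0, 0.1, 0, 0, 0, 1, 0, 0, 0.1, 0, 0, 0, 1, 0, 0, 0, 0, 0, 0])

```text
clock: 21.42
ee_pos: [616.8, 263.5, 74.0]
tcp_rot: [-0.0, 0.707, 0.707, -0.0]
ft_force: [0.1, -0.3, -1.2]
width: 63.5
finger_force: 20.0
```

carry_out(plan=[1, 0, 0, 0.1, 0, 0, 0, 1, 0, 0, 0.1, 0, 0, 0, 1, 0, 0, 0.1, 0, 0, 0, 1, 0, 0, 0, 0, 0, 0, 1, 0, 0, 0, 0, 0, 0])

```text
clock: 21.83
ee_pos: [617.1, 263.6, 72.0]
tcp_rot: [0.0, 0.707, 0.707, 0.0]
ft_force: [-1.9, -0.4, 4.9]
width: 63.6
finger_force: 20.0
```

Amber is seated: z is 72.0 as expected, with about 6 N of contact. I'll release and go to the lid.

carry_out(plan=[-1, 0, 0, 0, 0, 0, 0, -1, 0, 0, 0, 0, 0, 0, -1, 0, 0, 0, 0, 0, 0, -1, 0, 0, 0, 0, 0, 0, -1, 0, 0, 0, 0, 0, 0])

```text
clock: 22.25
ee_pos: [616.9, 263.6, 71.0]
tcp_rot: [-0.0, 0.707, 0.707, -0.0]
ft_force: [0.8, 0.7, -0.4]
width: 87.6
finger_force: 0.0
```

carry_out(plan=[-1, 0, 0, -2, 0, 0, 0, -1, 0, 0, -3, 0, 0, 0, -1, 0, 0, -3, 0, 0, 0, -1, -2.3, -1.1, -2, 0, 0, 0, -1, -3.5, -1.7, 0, 0, 0, 0])

```text
clock: 22.67
ee_pos: [592.8, 208.2, 176.1]
tcp_rot: [0.002, 0.706, 0.708, 0.005]
ft_force: [0.9, -0.6, 0.1]
width: 87.8
finger_force: 0.0
```

carry_out(plan=[-1, -3.5, -1.7, 0, 0, 0, 0, -1, -3.5, -1.7, 0, 0, 0, 0, -1, -3.5, -1.7, 0, 0, 0, 0, -1, -3.5, -1.7, 0, 0, 0, 0, -1, -3.5, -1.7, 0, 0, 0, 0])

```text
clock: 23.08
ee_pos: [502.9, 29.2, 171.3]
tcp_rot: [0.0, 0.707, 0.707, 0.0]
ft_force: [-0.0, -1.0, -0.0]
width: 87.6
finger_force: 0.0
```

carry_out(plan=[-1, -3.5, -1.7, 0, 0, 0, 0, -1, -3.5, -1.7, 0.5, 0, 0, 0, -1, -3.0, -1.4, 1, 0, 0, 0, -1, -1.5, -0.5, 1, 0, 0, 0, -1, 0, 0, 0, 0, 0, 0])

```text
clock: 23.5
ee_pos: [448.7, -86.6, 145.0]
tcp_rot: [-0.001, 0.708, 0.706, -0.001]
ft_force: [-0.3, 0.3, -0.2]
width: 87.9
finger_force: 0.0
```

carry_out(plan=[-1, 0, 0, 0, 0, 0, 0, -1, 0, 0, 0, 0, 0, 0])

```text
clock: 23.67
ee_pos: [451.7, -84.1, 146.6]
tcp_rot: [0.0, 0.707, 0.707, 0.0]
ft_force: [0.4, -0.3, -0.2]
width: 87.6
finger_force: 0.0
```

```bash
python3 look.py blue 36 100 w6
python3 - <<'E'
from seg import *
c=eyes.camera("top")
for k,z in(("amber",96),("red",10)):
    for e,a in blobs(c,k,300):
        if e and abs(e[0][0]-195)<25: print(k,a,e[0],onz(c,*e[0],z))
E
```

```text
[451.7 -84.1 146.6] 23.6667
529.0 [328.5 246.1] [24.3 28.6] [456.9 -82.2  36. ] d [   5.2    1.9 -110.6]
amber 674.0 (191.3409881591797, 178.83792114257812) [611.92102399 256.66966106  96.        ]
amber 4707.0 (191.64964294433594, 24.362524032592773) [982.79999234 267.12353917  96.        ]
red 815.0 (198.35562133789062, 185.68064880371094) [617.82422815 261.25085211  10.        ]
```

View pics/w6.png

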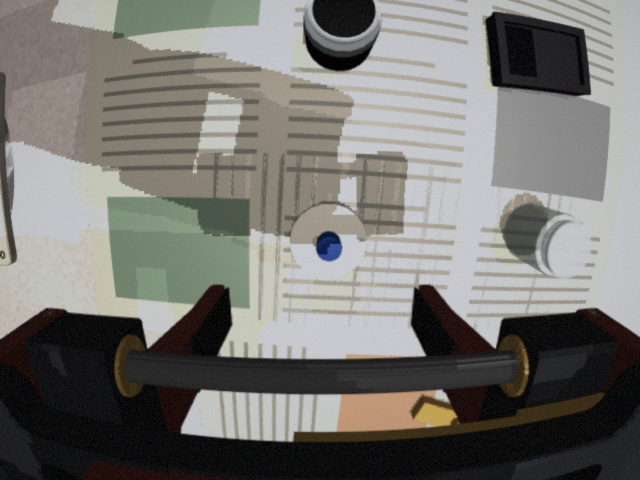

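The lid is at (329,240) with its blue knob at (328,246). The jars and inkstone are clear of the gripper.

carry_out(plan=[-1, 0.1, 0.4, 0, 0, 0, 0, -1, 0, 0, 2.5, 0, 0, 0, -1, 0, 0, 2.5, 0, 0, 0, -1, 0, 0, 1.5, 0, 0, 0, -1, 0, 0, 0, 0, 0, 0])

```text
clock: 24.18
ee_pos: [453.8, -82.3, 79.0]
tcp_rot: [-0.002, 0.707, 0.708, -0.001]
ft_force: [-0.1, 0.1, -0.7]
width: 87.9
finger_force: 0.0
```

carry_out(plan=[-1, 0, 0, 0, 0, 0, 0, -1, 0, 0, 0, 0, 0, 0, -1, 0, 0, 0, 0, 0, 0])

```text
clock: 24.43
ee_pos: [456.0, -83.4, 82.3]
tcp_rot: [0.001, 0.707, 0.707, 0.001]
ft_force: [-0.3, 0.1, 0.3]
width: 88.4
finger_force: 0.0
```

```bash
python3 look.py blue 33 100 w7
```

```text
[456.  -83.4  82.3] 24.4333
925.0 [323.2 272.5] [31.8 38.1] [456.9 -82.3  33. ] d [  0.9   1.1 -49.3]
```

View pics/w7.png

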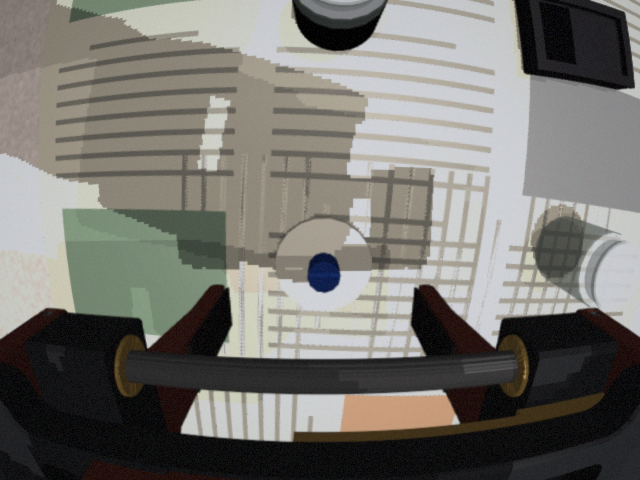

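Run:
```python
from seg import *
c=eyes.camera("wrist")
print(status.read_state()["ee_pos"],c["position"])
print("knob z25",onz(c,323.2,272.5,25,True),"disc",onz(c,323.5,264,14,True),[onz(c,323.5,v,14,True)[1].round(1) for v in(217,311)],[onz(c,u,264,14,True)[0].round(1) for u in(275,372)])
```

```text
[455.78614903 -83.5041936   82.19011556] [455.13290164 -12.48853817 244.55244157]
knob z25 [456.90945712 -85.02670427  25.        ] disc [457.18740178 -82.85545094  14.        ] [np.float64(-52.0), np.float64(-116.2)] [np.float64(425.6), np.float64(488.9)]
```

carry_out(plan=[-1, -0.1, 0.1, 2, 0, 0, 0, -1, 0, 0, 2, 0, 0, 0, -1, 0, 0, 1.4, 0, 0, 0, -1, 0, 0, 0.8, 0, 0, 0, -1, 0, 0, 0, 0, 0, 0])

```text
clock: 24.95
ee_pos: [455.3, -84.3, 18.4]
tcp_rot: [-0.001, 0.707, 0.707, -0.0]
ft_force: [0.1, 0.7, 0.3]
width: 87.8
finger_force: 0.0
```

carry_out(plan=[0, 0, 0, 0, 0, 0, 0, 0, 0, 0, 0, 0, 0, 0, 0, 0, 0, 0, 0, 0, 0])

```text
clock: 25.2
ee_pos: [456.6, -84.6, 20.0]
tcp_rot: [0.001, 0.707, 0.707, 0.0]
ft_force: [-0.2, -0.6, 0.4]
width: 71.3
finger_force: 0.0
```

carry_out(plan=[0.3, 0, 0, 0.2, 0, 0, 0, 0.5, 0, 0, 0, 0, 0, 0, 0.5, 0, 0, 0, 0, 0, 0, 1, 0, 0, 0, 0, 0, 0, 1, 0, 0, 0, 0, 0, 0])

```text
clock: 25.62
ee_pos: [456.0, -84.5, 17.3]
tcp_rot: [0.0, 0.707, 0.707, 0.0]
ft_force: [0.1, 0.6, 0.1]
width: 37.8
finger_force: 0.0
```

carry_out(plan=[1, 0, 0, 0, 0, 0, 0, 1, 0, 0, 0, 0, 0, 0, 1, 0, 0, 0, 0, 0, 0, 1, 0, 0, 0, 0, 0, 0, 1, 0, 0, 0, 0, 0, 0])

```text
clock: 26.03
ee_pos: [456.0, -84.5, 17.2]
tcp_rot: [0.0, 0.707, 0.707, 0.0]
ft_force: [0.5, -0.7, 0.7]
width: 19.7
finger_force: 20.0
```

carry_out(plan=[1, 0, 0, -1.5, 0, 0, 0, 1, 0, 0, -3, 0, 0, 0, 1, 0, 0, -4, 0, 0, 0, 1, 0, 0, -4, 0, 0, 0, 1, 1, 0.5, -2.5, 0, 0, 0])

```text
clock: 26.45
ee_pos: [461.1, -75.3, 170.3]
tcp_rot: [0.001, 0.707, 0.707, 0.0]
ft_force: [0.8, 0.7, -1.2]
width: 19.6
finger_force: 20.0
```

carry_out(plan=[1, 3.5, 1.6, 0, 0, 0, 0, 1, 3.5, 1.6, 0, 0, 0, 0, 1, 3.5, 1.6, 0, 0, 0, 0, 1, 3.5, 1.6, 0, 0, 0, 0, 1, 3.5, 1.6, 0, 0, 0, 0])

```text
clock: 26.87
ee_pos: [541.0, 102.3, 167.2]
tcp_rot: [-0.0, 0.707, 0.707, -0.0]
ft_force: [0.6, -0.9, -0.0]
width: 19.4
finger_force: 20.0
```

carry_out(plan=[1, 3.5, 1.6, 0, 0, 0, 0, 1, 3.5, 1.6, 0, 0, 0, 0, 1, 3.5, 1.6, 0, 0, 0, 0, 1, 3.0, 1.5, 0, 0, 0, 0, 1, 1.5, 1.0, 0, 0, 0, 0])

```text
clock: 27.28
ee_pos: [614.6, 254.2, 166.8]
tcp_rot: [-0.0, 0.706, 0.708, 0.0]
ft_force: [-0.4, -0.0, -0.7]
width: 19.2
finger_force: 20.0
```

carry_out(plan=[1, 1.0, 0.3, 0, 0, 0, 0, 1, 0, 0, 0, 0, 0, 0, 1, 0, 0, 0, 0, 0, 0, 1, 0, 0, 0, 0, 0, 0])

```text
clock: 27.62
ee_pos: [616.0, 259.2, 166.8]
tcp_rot: [-0.0, 0.707, 0.707, -0.001]
ft_force: [-0.2, 0.0, -0.6]
width: 19.4
finger_force: 20.0
```

```bash
python3 look.py amber 96 3000 w8
```

```text
[616.  259.2 166.8] 27.6167
7067.5 [314.5 421.5] [ 38.6 362.9] [609.9 125.6  96. ] d [  -6.1 -133.6  -70.8]
3456.5 [322.8 259.4] [ 96.  103.4] [616.5 262.1  96. ] d [  0.6   2.9 -70.8]
3563.0 [ 94.4 104.5] [65.2 71.3] [456.1 374.9  96. ] d [-159.9  115.7  -70.8]
```

View pics/w8.png

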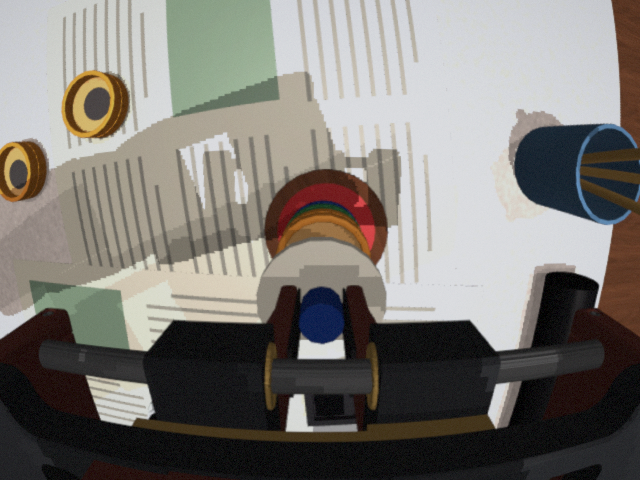

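The lid is held level, with its disc at (322,300), and the stack edge behind it is straight at about (323,225). Lowering.

carry_out(plan=[1, 0.5, 0.1, 1, 0, 0, 0, 1, 0, 0, 1.5, 0, 0, 0, 1, 0, 0, 1.2, 0, 0, 0, 1, 0, 0, 0.6, 0, 0, 0, 1, 0, 0, 0, 0, 0, 0])

```text
clock: 28.08
ee_pos: [616.6, 264.7, 121.9]
tcp_rot: [-0.001, 0.707, 0.707, -0.002]
ft_force: [0.2, 0.1, -0.4]
width: 19.3
finger_force: 20.0
```

carry_out(plan=[1, 0, 0, 0, 0, 0, 0, 1, 0, 0, 0, 0, 0, 0, 1, 0, 0, 0, 0, 0, 0])

```text
clock: 28.33
ee_pos: [618.4, 265.7, 124.9]
tcp_rot: [0.0, 0.707, 0.707, 0.001]
ft_force: [0.6, -0.0, 0.2]
width: 19.3
finger_force: 20.0
```

carry_out(plan=[1, -0.1, -0.1, 0.4, 0, 0, 0, 1, 0, 0, 0.4, 0, 0, 0, 1, 0, 0, 0.3, 0, 0, 0, 1, 0, 0, 0.1, 0, 0, 0, 1, 0, 0, 0, 0, 0, 0])

```text
clock: 28.75
ee_pos: [616.6, 264.4, 111.6]
tcp_rot: [-0.0, 0.707, 0.707, -0.0]
ft_force: [-0.2, -0.4, -0.6]
width: 19.7
finger_force: 20.0
```

carry_out(plan=[1, 0, 0, 0.1, 0, 0, 0, 1, 0, 0, 0.1, 0, 0, 0, 1, 0, 0, 0.1, 0, 0, 0, 1, 0, 0, 0.1, 0, 0, 0, 1, 0, 0, 0, 0, 0, 0])

```text
clock: 29.17
ee_pos: [617.2, 264.5, 108.5]
tcp_rot: [0.0, 0.707, 0.707, 0.0]
ft_force: [-0.8, -1.0, 1.4]
width: 19.5
finger_force: 20.0
```

carry_out(plan=[1, 0, 0, 0.1, 0, 0, 0, 1, 0, 0, 0, 0, 0, 0, 1, 0, 0, 0, 0, 0, 0])

```text
clock: 29.42
ee_pos: [617.4, 264.6, 108.2]
tcp_rot: [0.0, 0.707, 0.707, 0.0]
ft_force: [-1.5, -1.6, 5.8]
width: 19.4
finger_force: 20.0
```

Seated at z 108.2 as predicted. Releasing and retreating.

carry_out(plan=[-0.2, 0, 0, -0.1, 0, 0, 0, -1, 0, 0, 0, 0, 0, 0, -1, 0, 0, 0, 0, 0, 0, -1, 0, 0, 0, 0, 0, 0, -1, 0, 0, 0, 0, 0, 0])

```text
clock: 29.83
ee_pos: [616.8, 264.6, 107.9]
tcp_rot: [-0.0, 0.707, 0.707, -0.0]
ft_force: [-0.6, 0.0, 0.6]
width: 49.1
finger_force: 0.0
```

carry_out(plan=[-1, 0, 0, 0, 0, 0, 0, -1, 0, 0, -2, 0, 0, 0, -1, 0, 0, -3, 0, 0, 0, -1, 0, 0, -3, 0, 0, 0, -1, 0, 0, -2, 0, 0, 0])

```text
clock: 30.25
ee_pos: [617.7, 264.9, 210.8]
tcp_rot: [0.0, 0.707, 0.707, 0.001]
ft_force: [-0.1, 0.5, 0.2]
width: 82.4
finger_force: 0.0
```

carry_out(plan=[-1, -3.5, -1, 0, 0, 0, 0, -1, -3.5, -1, 0, 0, 0, 0, -1, 0, 0, 0, 0, 0, 0, -1, 0, 0, 0, 0, 0, 0, -1, 0, 0, 0, 0, 0, 0])

```text
clock: 30.67
ee_pos: [597.3, 194.8, 208.4]
tcp_rot: [0.0, 0.707, 0.707, 0.0]
ft_force: [0.6, 0.1, 0.6]
width: 87.7
finger_force: 0.0
```

Run:
```python
from seg import *
c=eyes.camera("wrist"); a=c["pixels"][:, :, ::-1][40:340,170:470]
s=eyes.camera("scene")["pixels"][:,:,::-1][150:270,390:510]
cv2.imwrite("pics/end.png",np.hstack([cv2.resize(a,(400,400)),cv2.resize(s,(400,400),interpolation=cv2.INTER_CUBIC)]))
```

```text
(no output)
```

View pics/end.png

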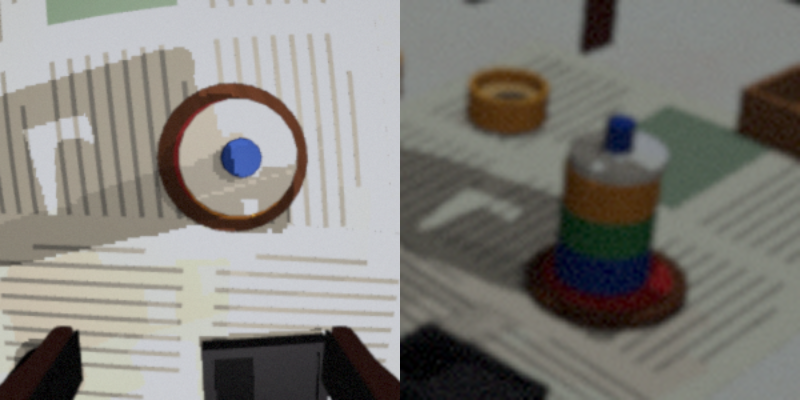

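The stack stands straight, seated and centred, with blue, green, amber and the lid in order. The lid shows at (240,157) in the left panel and the column at (608,220) in the right.

```bash
python3 -c "
from rig import job
print(job.close_job())"
```

```text
the job is handed in; nothing more can be done
None
```

The job is handed in: blue, green, amber and the lid are stacked straight and seated on the stand, released at about 31 s of the 122 s allowed; the hand-in call returned no verdict.

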